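# Hold down the coverslip press through its guard window

## Task

Reach down through the guard window over the lever of the bay that holds the stained slide (not the bay with the empty carrier), press that lever's red paddle down as far as it goes, and finish while still holding it down so that the pad keeps pressing on the slide. Do not touch the guard or its yellow window frame, do not press the other lever, and leave both carriers and the things standing around where they are: nothing is to be picked up.

Things in the scene. Friction and masses are not known exactly. Their poses are not given: they have to be found in the camera images.
- press: two-bay coverslip press, fixed to the bench: grey base 260 (x) x 330 (y) x 20 mm, the origin under its centre on the bench; x points away from its front, y along its width, z up. Each bay (80 mm either side of the middle) has a lever with a red paddle and, under the lever 80 mm farther from the front than the paddle, a nest with one slide carrier
- guard: the guard over the press: a clear 8 mm sheet (top at 100 mm above the bench, underside 92 mm) with clear front and side panels, same origin and axes as the press. It has one open window over each red paddle, 90 x 90 mm, edged by a yellow frame 8 mm wide and as thick as the sheet. It must not be touched
- left_window (a point): centre of the left (+y) window opening, level with the top face of the guard, straight above the left paddle; the opening reaches 45 mm from it along the press's x and y
- right_window (a point): the same for the right (-y) window
- left_paddle (a point): centre of the top face of the left (+y) lever's red paddle (30 mm along the lever, 32 mm wide, 8 mm thick, 140 mm from the hinge), at rest 84 mm above the bench, 16 mm below the top of the guard
- right_paddle (a point): the same for the right lever
- lever_left (a joint): the left lever of the press: steel bar hinged at the bay's far end, its red paddle nearest the robot. In rad: 0 = level at rest, grows as the paddle is pressed down, stop at 0.17 (paddle about 24 mm lower). Sprung: about 1.5 N on the paddle starts it, 5 to 6 N holds it at the stop; let go, it springs back up. Its pad meets the carrier after about 0.05 rad
- lever_right (a joint): the right lever of the press: steel bar hinged at the bay's far end, its red paddle nearest the robot. In rad: 0 = level at rest, grows as the paddle is pressed down, stop at 0.17 (paddle about 24 mm lower). Sprung: about 1.5 N on the paddle starts it, 5 to 6 N holds it at the stop; let go, it springs back up. Its pad meets the carrier after about 0.05 rad
- pad_left: black rubber dome, 22 mm across, hanging under the left lever; it is what bears on the carrier
- pad_right: the same under the right lever
- slide (a point): centre of the top face of the pale glass slide (76 x 26 mm) with three purple stained spots and a white end label, lying on the loaded carrier; it is in one of the two bays, under the lever's bar, its length across the bay, 32 mm above the bench
- carrier_loaded: loose black plastic carrier 36 x 100 x 10 mm that holds the slide, 12 mm high with it; origin under its centre, y along its length
- carrier_empty: the same black carrier without a slide, in the other bay
- dropper_amber: amber dropper bottle with red bulb, 42 mm across, 103 mm tall, standing beside the press; origin at its foot
- dropper_purple: purple dropper bottle with red bulb, 42 mm across, 103 mm tall, beside the press; origin at its foot
- stain_jar: small amber jar with white lid, 40 mm across, 65 mm tall, beside the press; origin at its foot
- slide_box: closed green plastic slide box 50 x 85 x 32 mm, beside the press; origin under its centre
- red_box: open red tray 100 x 70 x 25 mm at the left near the robot; origin under its centre
- flask: stoppered glass flask, 74 mm across, 103 mm tall, at the right near the robot; origin at its foot

How it is judged:
By the outcome, as a careful person would: the job done as asked, in the order asked, and still so for the second after the job is handed in, while the arm keeps its last pose, push and grip.
It also fails if it takes over 32 s, if anything falls off the work surface, if the arm or the gripper's body presses on something with over 40 N, if the wrist force passes 120 N, or if a joint passes its speed limit or range.

## Robot

A 6-joint arm with a two-finger parallel gripper is mounted at the origin on the work surface. World frame = base frame: x ahead of the robot, y to its left, z up, the work surface at z = 0. Lengths are in m, angles in degrees, forces in N, time in s.
With the tool pointing down it reaches from about 0.375 to 0.9 m from the base axis. Payload 3.1 kg.
Tool frame: the origin (TCP) lies midway between the tips of the shut fingers; the grasp point (between the pads) lies bot.hold_point_z behind it (bot.hold_point_z is the distance from the TCP to the grasp point, in m); z points along the fingers, y is the direction in which the jaws open and shut (so a half turn about z gives the same grasp; the last joint's range is limited). The gripper opens to 87 mm and grips with 3 to 60 N. Pads are 19 mm wide; open, the fingers measure 117 mm over their backs; the gripper's body (75 mm by 190 mm) begins 51 mm behind the grasp point.
Start: joints at [-86.946, 30.224, 82.088, -0, 67.689, -10.227], TCP at [0.144, -0.608, 0.223] pointing down, gripper open.
Joint ranges: [-176.69, 176.69], [-43.24, 126.21], [12.49, 139.97], [-82, 262], [0, 151.66], [-163.58, 163.58]. Speed limits (degrees/s): [159.86, 159.86, 180, 180, 180, 180].

## Interface

Orientations are given as a 3x3 rotation matrix whose columns are the frame's x, y, z axes.
In Python, from rig import bot, vision gives the robot as it stands.
- The arm moves only by the shell command python3 -m inch 'ROWS'. ROWS is JSON, a list of rows, each a list of 5 numbers: the finger opening in mm, from 0 to 87, then the shift along the tool's x, y, z in mm, then the turn about the tool's z in rad. In form: [[hand, dx, dy, dz, roll], ...]. A call has 1 to 8 rows; each row is the pose to reach, as a shift and turn from the pose measured when the call began, along the tool's axes at that moment; what a row does not reach only later rows make up. A row lasts 1/10 s, in which the tool goes at most 50 mm and 8.59 degrees, less where a joint would pass 70% of its speed; a pose out of reach is approached as far as the arm can. A call with a gripper value outside its range is refused whole. The fingers move at their own pace and stop on an object; the grip force is fixed at half the most. Time passes only in rows, so rows that repeat a pose let the fingers close. It gives the time, the measured TCP pose, the force and the opening at its end, in the units of the state.
- bot.read_state(): the state, without advancing time (a new reading comes with each control period).
- vision.capture(name): name is "scene" or "top"; returns (picture, depth): 400x640x3 uint8, red, green, blue; 400x640 float32, m along the optical axis (not along the pixel's ray), 0 where there is no reading.
- vision.camera_model(name): a dict with "intrinsics" (3x3 intrinsics, pixels), "camera_from_world" (4x4, takes a point from world to camera coordinates). Camera axes: x right, y down, z forward; pixel columns grow to the right and rows downward; lengths in m; the calibration is good to about 2 mm. A picture is of the moment at which its call begins. camera_model takes no time and is no camera call.
- bot.hand_in(): hands the job in, once; it reports no verdict.
The state is a dict: "time_s": time; "joint_positions": joint angles; "qvel": joint speeds; "tau": joint torques, N m; "position": TCP position; "tcp_rot": TCP orientation; "force": force on the tool from outside, world axes, zero at the start; "moment": the same for the moment, N m; "opening": opening from 0.0 (shut) to 1.0 (fully open).
Only numpy, scipy, OpenCV 4.12 (cv2) and the standard library are available. Lean on these libraries where they do the work, as an engineer would, in place of code of your own. Each camera call takes 0.05 s, during which the arm holds its last target. There are 200 camera calls.

## Working session

There is one attempt and no reset: what is moved stays moved. The work goes in short steps, Python scripts to look and compute and a shell command to move; the robot and the scene stay as the last step left them, time stands still between calls to the robot, and variables do not carry over. Pictures are saved under pics/ and viewed, about 8 in all and at most 12, crops included, and the job is handed in when it is done.

```bash
mkdir -p pics && python3 - <<'E'
from rig import bot, vision
import cv2,numpy as np
for n in("scene","top"):
    p,d=vision.capture(n); cv2.imwrite(f"pics/{n}0.png",p[:,:,::-1]); np.savez(f"{n}0.npz",p=p,d=d)
    m=vision.camera_model(n); print(n,np.round(m["intrinsics"],1).tolist(),np.round(m["camera_from_world"],3).tolist())
s=bot.read_state();print(s["position"],np.round(s["tcp_rot"],3).tolist(),s["time_s"],bot.hold_point_z,s["opening"])
E
```

```text
scene [[366.7, 0.0, 318.8], [0.0, 366.7, 194.3], [0.0, 0.0, 1.0]] [[0.15, 0.989, -0.007, -0.077], [0.558, -0.091, -0.825, -0.208], [-0.816, 0.12, -0.565, 1.466], [0.0, 0.0, 0.0, 1.0]]
top [[390.8, 0.0, 320.0], [0.0, 390.8, 202.6], [0.0, 0.0, 1.0]] [[-0.025, -1.0, 0.009, 0.02], [-0.982, 0.023, -0.185, 0.521], [0.185, -0.013, -0.983, 1.071], [0.0, 0.0, 0.0, 1.0]]
[ 0.1435552  -0.60760986  0.22165413] [[0.973, 0.23, -0.0], [0.23, -0.973, 0.002], [0.0, -0.002, -1.0]] 0.1 0.0187 0.9980592181482045
```

View pics/scene0.png

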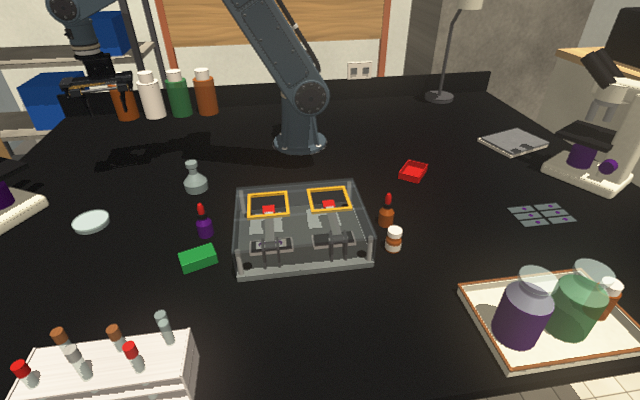

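View pics/top0.png

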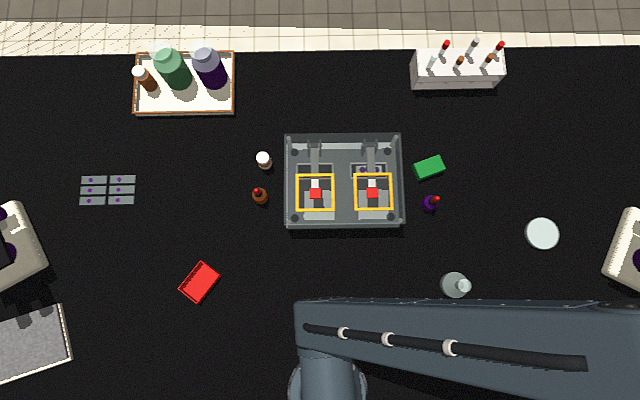

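The scene view shows the press at about (303,225). In the top view the yellow frames are at about (315,192) (left, +y) and (373,191) (right). Purple shows near (360,168), which suggests the slide is in the right bay. I'll enlarge both views and measure.

```bash
cat > h.py <<'E'
import numpy as np,cv2
from rig import bot,vision
def ray(n,uv,z):
    m=vision.camera_model(n);K=m["intrinsics"];T=np.array(m["camera_from_world"])
    R,t=T[:3,:3],T[:3,3];c=-R.T@t
    d=R.T@np.linalg.inv(K)@np.array([uv[0],uv[1],1.]);return c+d*(z-c[2])/d[2]
def blobs(p,kind):
    h=cv2.cvtColor(p,cv2.COLOR_RGB2HSV)
    m=cv2.inRange(h,(18,150,120),(32,255,255)) if kind=="y" else cv2.inRange(h,(0,180,150),(6,255,255))|cv2.inRange(h,(174,180,150),(180,255,255))
    if kind=="y": m=cv2.morphologyEx(m,cv2.MORPH_CLOSE,np.ones((3,3)))
    cs,_=cv2.findContours(m,cv2.RETR_EXTERNAL,cv2.CHAIN_APPROX_NONE)
    return [c for c in cs if cv2.contourArea(c)>(300 if kind=="y" else 20)]
E
python3 - <<'E'
from h import *
for n in("scene","top"):
    p=np.load(f"{n}0.npz")["p"]
    for k,z in(("y",.1),("r",.084)):
        for c in blobs(p,k):
            w=np.array([ray(n,q,z)[:2] for q in c[:,0,:].astype(float)],np.float32)*1000
            print(n,k,c.reshape(-1,2).mean(0).round(),[np.round(v,1) for v in cv2.minAreaRect(w)])
a=np.load("top0.npz")["p"][125:235,275:415,::-1];b=np.load("scene0.npz")["p"][170:285,225:385,::-1]
cv2.imwrite("pics/c1.png",np.vstack([cv2.resize(a,(640,300),interpolation=2),cv2.resize(b,(640,300),interpolation=2)]))
E
```

```text
scene y [268. 204.] [array([ 542.5, -137.6]), array([106.4, 113. ]), np.float64(89.8)]
scene y [328. 199.] [array([543.3,  21.8]), array([106.6, 111.9]), np.float64(89.3)]
scene r [ 18. 368.] [array([ 919.9, -559.5]), array([41.5, 19.4]), np.float64(30.0)]
scene r [129. 349.] [array([ 911.5, -388.4]), array([36. , 17.6]), np.float64(18.3)]
scene r [268. 208.] [array([ 540.7, -137.6]), array([31.3, 29.3]), np.float64(89.5)]
scene r [200. 208.] [array([ 510.9, -314.4]), array([47.5, 11.8]), np.float64(12.8)]
scene r [328. 203.] [array([543.4,  21.6]), array([31. , 31.5]), np.float64(89.3)]
scene r [413. 169.] [array([405.5, 312.3]), array([68.8, 90.6]), np.float64(51.8)]
top y [315. 192.] [array([541.5,  21.3]), array([104.8, 106.7]), np.float64(88.7)]
top y [373. 191.] [array([ 540.3, -137.9]), array([106.7, 107. ]), np.float64(89.4)]
top r [198. 282.] [array([308. , 337.9]), array([67.3, 95.4]), np.float64(51.8)]
top r [372. 192.] [array([ 539.5, -136.7]), array([30.9, 25.7]), np.float64(88.7)]
top r [315. 193.] [array([541.7,  22.5]), array([30.7, 28.5]), np.float64(88.7)]
```

View pics/c1.png

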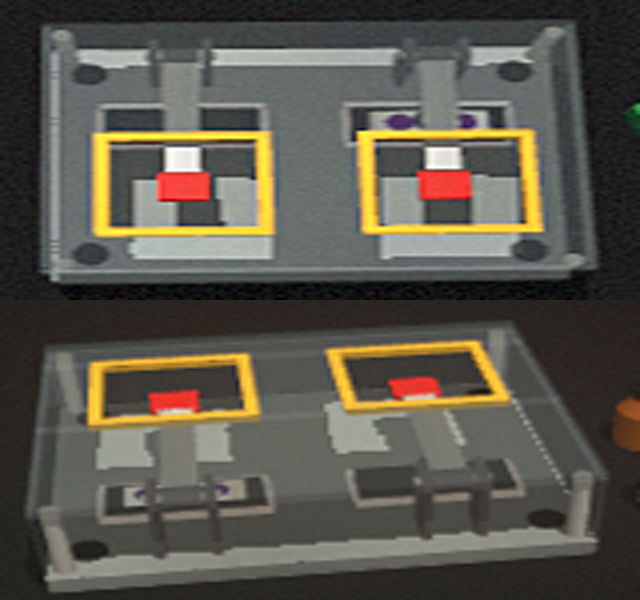

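Both enlarged views show the purple spots, label and pale slide in the right (-y) bay. The left nest holds only the black carrier. The right paddle is at about (0.541, -0.1375), with press yaw under 1°. I'll close the fingers and travel above it.

```bash
python3 -m inch '[[0,25,-20,0,0.03],[0,60,-45,0,0.06],[0,100,-75,0,0.09],[0,140,-105,0,0.12],[0,180,-133,0,0.15],[0,220,-163,0,0.18],[0,260,-192,0,0.21],[0,290,-215,0,0.232]]'; python3 - <<'E'
from h import *
s=bot.read_state();d=np.r_[.541-s["position"][0],-.1375-s["position"][1],0]*1000
print(s["position"],np.round(s["tcp_rot"],3).tolist(),np.array(s["tcp_rot"]).T@d,s["opening"],s["force"])
E
```

```text
time_s: 0.9
position: [0.3775, -0.329, 0.2219]
tcp_rot: [[1.0, -0.0, -0.0], [-0.0, -1.0, 0.003], [-0.0, -0.003, -1.0]]
force: [0.8, -0.1, -1.1]
opening: 0.353
[ 0.37752467 -0.32902392  0.22194998] [[1.0, -0.0, -0.0], [-0.0, -1.0, 0.003], [-0.0, -0.003, -1.0]] [ 163.44926968 -191.54538032    0.54777593] 0.3527024042873785 [ 0.7941368  -0.13281299 -1.09786002]
```

```bash
python3 -m inch '[[0,25,-30,0,0],[0,55,-65,0,0],[0,90,-105,0,0],[0,120,-141,20,0],[0,145,-170,40,0],[0,158,-185,60,0],[0,163.5,-191.5,80,0],[0,163.5,-191.5,85,0]]'; python3 - <<'E'
from h import *
s=bot.read_state();print(s["position"],s["opening"],s["force"])
o=[]
for n in("scene","top"):
    p,d=vision.capture(n)
    m=vision.camera_model(n);T=np.array(m["camera_from_world"]);
    for q in(s["position"],[.541,-.1375,.084]):
        c=T[:3,:3]@np.array(q)+T[:3,3];c=m["intrinsics"]@c;print(n,c[:2]/c[2])
    b=p[170:285,225:385] if n=="scene" else p[125:235,300:460]
    o.append(cv2.resize(b[:,:,::-1],(480,330),interpolation=2))
cv2.imwrite("pics/c2.png",np.vstack([o[0],o[1]])[:600])
E
```

```text
time_s: 1.7
position: [0.54, -0.1352, 0.135]
tcp_rot: [[1.0, 0.002, -0.005], [0.002, -1.0, 0.006], [-0.005, -0.006, -1.0]]
force: [-0.5, -0.2, -0.0]
opening: 0.006
[ 0.54001015 -0.13519481  0.13504209] 0.006477266147385503 [-0.45103618 -0.19902745 -0.01709272]
scene [267.2756903 191.7953257]
scene [268.09416773 208.23886681]
top [373.67870144 188.26510453]
top [371.85703306 191.94419735]
```

View pics/c2.png

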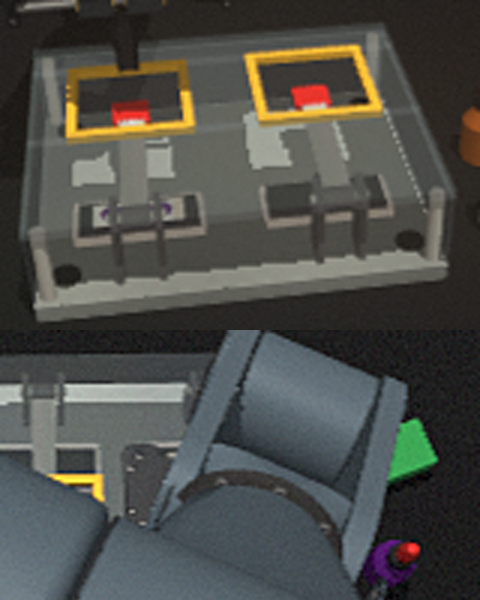

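The scene crop shows the closed fingers over the right window, tips at about (125,65) in the crop, in line with the paddle. The arm blocks the top view. I'll descend through the window to just above the paddle.

```bash
python3 -m inch '[[0,1,2,0,0],[0,1,2,10,0],[0,1,2,20,0],[0,1,2,30,0],[0,1,2,38,0],[0,1,2,43,0],[0,1,2,45,0],[0,1,2,45,0]]'
```

```text
time_s: 2.6
position: [0.5409, -0.1387, 0.0911]
tcp_rot: [[1.0, 0.0, -0.004], [0.0, -1.0, 0.005], [-0.004, -0.005, -1.0]]
force: [0.2, 0.4, -1.0]
opening: 0.001
```

```bash
python3 -m inch '[[0,0,-1,4,0],[0,0,-1,8,0],[0,0,-1,12,0],[0,0,-1,16,0],[0,0,-1,20,0],[0,0,-1,22,0],[0,0,-1,24,0],[0,0,-1,24,0]]'
```

```text
time_s: 3.4
position: [0.5417, -0.1377, 0.0674]
tcp_rot: [[1.0, 0.0, -0.002], [0.0, -1.0, 0.004], [-0.002, -0.004, -1.0]]
force: [1.9, 1.3, 5.1]
opening: 0.006
```

```bash
python3 -m inch '[[0,0,0,2,0],[0,0,0,4,0],[0,0,0,4,0],[0,0,0,4,0]]'; python3 -m inch '[[0,0,0,1,0],[0,0,0,2,0],[0,0,0,2,0],[0,0,0,2,0]]'
```

```text
time_s: 3.8
position: [0.5421, -0.1377, 0.0638]
tcp_rot: [[1.0, -0.0, -0.001], [-0.0, -1.0, 0.004], [-0.001, -0.004, -1.0]]
force: [-0.5, 1.1, 5.3]
opening: 0.006
time_s: 4.2
position: [0.5423, -0.1377, 0.0624]
tcp_rot: [[1.0, 0.0, -0.0], [0.0, -1.0, 0.004], [-0.0, -0.004, -1.0]]
force: [-1.1, 1.5, 7.6]
opening: 0.002
```

```bash
python3 -m inch '[[0,0,0,1,0],[0,0,0,2,0],[0,0,0,2,0],[0,0,0,2,0]]'; python3 -m inch '[[0,0,0,1,0],[0,0,0,1,0],[0,0,0,1,0]]'
```

```text
time_s: 4.6
position: [0.5424, -0.1377, 0.0618]
tcp_rot: [[1.0, 0.0, 0.001], [0.0, -1.0, 0.003], [0.001, -0.003, -1.0]]
force: [-1.6, 2.0, 13.1]
opening: 0.003
time_s: 4.9
position: [0.5424, -0.1377, 0.062]
tcp_rot: [[1.0, 0.0, 0.001], [0.0, -1.0, 0.003], [0.001, -0.003, -1.0]]
force: [-1.6, 0.6, 12.0]
opening: 0.008
```

The force now climbs steeply with almost no travel, so this is the stop. It's at z ≈ 0.062, against an expected 0.0617. I'll add a small margin, then look.

```bash
python3 -m inch '[[0,0,0,2,0],[0,0,0,2,0],[0,0,0,2,0]]'; python3 - <<'E'
from h import *
p,d=vision.capture("scene");cv2.imwrite("pics/c3.png",cv2.resize(p[165:290,180:420,::-1],(800,417),interpolation=2))
s=bot.read_state();print(s["position"],s["force"],s["time_s"])
E
```

```text
time_s: 5.2
position: [0.5425, -0.1377, 0.0617]
tcp_rot: [[1.0, 0.001, 0.002], [0.001, -1.0, 0.003], [0.002, -0.003, -1.0]]
force: [-3.2, 1.6, 14.6]
opening: 0.008
[ 0.54249559 -0.13768963  0.06170599] [-2.01122312  0.8192674  15.05673731] 5.25
```

View pics/c3.png

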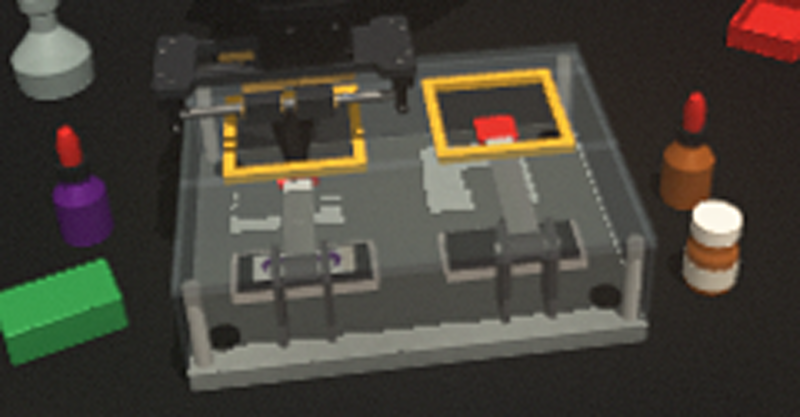

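The picture shows the right paddle at about (297,183) pressed well below its frame, with the fingers in the middle of the window. The left paddle at (497,128) is still at rest and everything else is in place.

```bash
python3 -c "
from rig import bot
print(bot.hand_in())"
```

```text
the job is handed in; nothing more can be done
None
```

The lever of the right (-y) bay, which holds the stained slide, is pressed to its stop. I handed the job in with the arm still holding it there, at 5.25 s on the robot's clock.

- **Choosing the bay:** both camera views showed the purple spots and label in the right bay, and only the black carrier in the left one.
- **Pressing:** I shut the fingers, moved over the right window and went straight down through its centre.
- **At the stop:** from about 5 N the force climbed to 15 N over the last 2 mm or so, and the tool ended at z = 61.7 mm. I had worked out 61.7 mm for the stop. The force and height are my evidence for the stop, since the lever angle can't be read directly.
- **Rest of the scene:** in the last picture the left paddle is still at rest, and the nearby items and both carriers are where they were. The fingers are in the middle of the window, clear of the yellow frame.
- **Limits of the checks:** the arm blocked the top camera during the press, so that picture comes from the scene camera alone. I did not measure the gripper body's clearance above the guard; from the given dimensions it should be about 30 mm. No check failed or disagreed.

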